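# Press the tan shoe's heel tip home

## Robot

A 6-joint arm with a two-finger parallel gripper is mounted at the origin on the work surface. World frame = base frame: x ahead of the robot, y to its left, z up, the work surface at z = 0. Lengths are in m, angles in degrees, forces in N, time in s.
With the tool pointing down it reaches from about 0.35 to 0.8 m from the base axis. Payload 7.3 kg.
Tool frame: the origin (TCP) lies between the finger pads; the fingertips stand 17 mm ahead of it and the grasp point (between the pads) lies 2 mm behind it; z points along the fingers, y is the line along which they close (so a half turn about z gives the same grasp; the last joint's range is limited). The gripper opens to 85 mm and grips with 20 to 120 N. Pads are 22 mm wide; open, the fingers measure 114 mm over their backs; the gripper's body (76 mm by 85 mm) begins 54 mm behind the grasp point. The pads swing forward as they close: fully open they stand 13 mm farther back than shut.
Start: joints at [59.759, 19.595, 87.324, -0, 73.075, -8.365], TCP at [0.196, 0.487, 0.248] pointing down, gripper open.
Joint ranges: [-145.02, 145.02], [-44.19, 115.74], [2.07, 154.8], [-57.11, 237.11], [16.16, 152.29], [-177.93, 177.93]. Speed limits (degrees/s): [147.25, 147.25, 180, 180, 180, 180].

## Interface

Orientations are given as a 3x3 rotation matrix whose columns are the frame's x, y, z axes.
In Python, from cell import bot gives the robot as it stands. The module is installed in compiled form; this text tells all that it offers.
- The arm moves only by the shell command python3 -m creep 'ROWS' [OPENING] [FORCE]. ROWS is text: rows parted by semicolons, each of 4 numbers parted by spaces: the shift along the tool's x, y, z in mm, then the turn about the tool's z in rad. In form: tx ty tz spin; .... A call has 1 to 5 rows; each row is the pose to reach, as a shift and turn from the pose commanded when the call began, along the tool's axes at that moment; what a row does not reach only later rows make up. A row lasts 1/10 s, in which the tool goes at most 50 mm and 8.59 degrees, less where a joint would pass 70% of its speed; a pose out of reach is approached as far as the arm can. A call with a gripper value outside its range is refused whole. OPENING is the opening, from 0 (shut) to 1 (fully open), set as the call begins (- or left out, the last holds). The fingers move at their own pace and stop on an object; FORCE is the grip in N (left out, the last holds). Time passes only in rows, so rows that repeat a pose let the fingers close. It gives the time, the measured TCP pose, the force, the opening and the grip force at its end, in the units of the state.
- bot.observe(): the state, without advancing time (a new reading comes with each control period).
- bot.get_image(name): name is "scene" or "side" or "wrist"; returns a dict with "image" (400x640x3 uint8, red, green, blue), "K" (3x3 intrinsics, pixels), "distortion" ([k1, k2, p1, p2, k3] as OpenCV has them; the pictures are not rectified), "R" (3x3) and "t" (3): a world point X has camera coordinates R X + t; the wrist camera has in their place "mount" (4x4, takes a point from camera to tool coordinates, whose origin is the TCP and whose axes are the flange's). Camera axes: x right, y down, z forward; pixel columns grow to the right and rows downward; lengths in m; the calibration is good to about 2 mm. A picture is of the moment at which its call begins: read the wrist's pose just before it. There is no depth.
- bot.close_job(): hands the job in; it is judged then, once.
The state is a dict: "time": time; "joint_positions": joint angles; "qvel": joint speeds; "joint_torque": joint torques, N m; "ee_pos": TCP position; "tcp_rot": TCP orientation; "wrist_force": force on the tool from outside, world axes, zero at the start; "wrist_torque": the same for the moment, N m; "grip_width": opening from 0.0 (shut) to 1.0 (fully open); "grip_force": force on a finger pad.
Only numpy, scipy, OpenCV 4.12 (cv2) and the standard library are available. Lean on these libraries where they do the work, as an engineer would, in place of code of your own. Each camera call takes 0.05 s, during which the arm holds its last target. There are 200 camera calls.

## Task

Three shoes stand upside down on iron stands, each with a new rubber heel tip that still stands a few millimetres proud on its pins. With your fingertips press the tan shoe's heel tip gently down until it is fully home, keep it pressed for two seconds, then take your hand away. Do not touch the other two heel tips, whose cement is not ready, and do not shift or lift any shoe or anything else on the bench.

Things in the scene. Friction and masses are not known exactly. Their poses are not given: they have to be found in the camera images.
- tan_shoe: Tan (orange-brown) leather shoe, upside down (sole up, level), one piece with its black iron stand, 3.4 kg, loose on the bench. Pale tan sole and a brown heel tip. Origin: centre of the underside of the stand's round foot (140 mm across), below the heel; x from heel to toe, z up. Shoe 250 mm long, 92 mm wide: 37 mm behind the origin to 219 mm ahead.
- tan_tip_top (a point): middle of the top face of the tan shoe's brown rubber heel tip, a D-shaped plate 48 mm long (along x), 64 mm wide, 7 mm thick; this point lies 26 mm from its rounded back and 22 mm from its straight front edge. x towards the toe, z up. 232 mm above the bench when home, 242 mm when fully proud; highest part of the shoe (sole ahead of it: 201 mm).
- tan_tip (a joint): how far the tan shoe's heel tip has been pushed in, m: 0 = 10 mm proud of the heel on its three steel pins (gap below it), 0.010 = fully home against the heel. It slides only straight down/up with stiff friction of about 5 N, stays where it is left, and stops hard when home. Starts between 0 and 0.004.
- black_shoe: Black leather shoe, upside down (sole up, level), one piece with its black iron stand, 3.4 kg, loose on the bench. Black sole and black heel tip. Origin: centre of the underside of the stand's round foot (140 mm across), below the heel; x from heel to toe, z up. Shoe 250 mm long, 92 mm wide: 37 mm behind the origin to 219 mm ahead.
- black_tip_top (a point): middle of the top face of the black shoe's black rubber heel tip, a D-shaped plate 48 mm long (along x), 64 mm wide, 7 mm thick; this point lies 26 mm from its rounded back and 22 mm from its straight front edge. x towards the toe, z up. 232 mm above the bench when home, 242 mm when fully proud; highest part of the shoe (sole ahead of it: 201 mm). Leave alone.
- wine_shoe: Wine-red leather shoe, upside down (sole up, level), one piece with its black iron stand, 3.4 kg, loose on the bench. Dark wine-red sole and black heel tip. Origin: centre of the underside of the stand's round foot (140 mm across), below the heel; x from heel to toe, z up. Shoe 250 mm long, 92 mm wide: 37 mm behind the origin to 219 mm ahead.
- wine_tip_top (a point): middle of the top face of the wine-red shoe's black rubber heel tip, a D-shaped plate 48 mm long (along x), 64 mm wide, 7 mm thick; this point lies 26 mm from its rounded back and 22 mm from its straight front edge. x towards the toe, z up. 232 mm above the bench when home, 242 mm when fully proud; highest part of the shoe (sole ahead of it: 201 mm). Leave alone.
- black_tip: the black shoe's heel tip itself, 7 mm thick plate; origin on its underside above the stand's axis. Leave alone.
- wine_tip: the wine-red shoe's heel tip itself, as the black one. Leave alone.
- hammer: hammer lying on the bench on the robot's side of the shoes, 260 mm long, under 45 mm high; origin under its middle. Leave alone.
- awl: awl with a pale wooden handle lying on the robot's side of the shoes, 160 mm long, under 35 mm high; origin under its middle. Leave alone.
- brush: glue brush with a wooden handle and grey bristles, lying beyond the shoes, 200 mm long, under 45 mm high; origin under its middle. Leave alone.
- spool: upright spool of cream thread between the stands, 44 mm across, 50 mm high; origin at its underside. Leave alone.
- bottle: small amber bottle with a red cap between the stands, 42 mm across, 75 mm high; origin at its underside. Leave alone.

How it is judged (in metres and radians):
On the way:
1. the tan heel tip is home and kept pressed by the fingertips for two seconds (1.8 s is enough) (value of joint tan_tip above 0.0085 m and contact force between the fingers and tan_tip_c0 above 0.7 N), for 1.8 s.
At the end, for the whole second after the job is handed in: The tan heel tip is home (within 1.5 mm of the heel); all three shoes stand still and upright (within 0.05 rad) on their stands within 20 mm of where they began; the other two heel tips have not been pressed, and the hammer, awl, brush, spool and bottle lie within 20 mm of where they began (value of joint tan_tip above 0.0085 m and distance of each of tan_shoe, black_shoe, wine_shoe, black_tip_top, wine_tip_top, hammer, awl, brush, spool, bottle from where it was at the start of the episode below 0.02 m and angle between each of tan_shoe, black_shoe, wine_shoe's own z axis and vertical below 0.05 rad and linear speed of each of tan_shoe, black_shoe, wine_shoe below 0.02 m/s); the robot touches nothing.
It fails at once if another shoe's heel tip is touched (over 0.5 N) (contact force between any of the fingers, the arm and black_tip above 0.5 N or contact force between any of the fingers, the arm and wine_tip above 0.5 N).
It fails at once if the tan heel tip is pressed harder than 40 N (contact force between the fingers and tan_tip_c0 above 40 N).
It fails at once if a shoe is lifted (over 8 mm) (height (world z) of any of tan_shoe, black_shoe, wine_shoe above 0.008 m).
It fails at once if a shoe is shifted more than 20 mm or tipped more than 0.15 rad (distance of any of tan_shoe, black_shoe, wine_shoe from where it was at the start of the episode above 0.02 m or angle between any of tan_shoe, black_shoe, wine_shoe's own z axis and vertical above 0.15 rad).
It fails at once if the hammer, awl, brush, spool or bottle is moved more than 20 mm (distance of any of hammer, awl, brush, spool, bottle from where it was at the start of the episode above 0.02 m).
It also fails if it takes over 38 s, if anything falls off the work surface, if the arm or the gripper's body presses on something with over 40 N, if the wrist force passes 120 N, or if a joint passes its speed limit or range.

## Working session

There is one attempt and no reset: what is moved stays moved. The work goes in short steps, Python scripts to look and compute and a shell command to move; the robot and the scene stay as the last step left them, time stands still between calls to the robot, and variables do not carry over. Pictures are saved under pics/ and viewed, at most 10 in all, crops included, and the job is handed in when it is done.

```bash
mkdir -p pics; python3 - <<'E'
from cell import bot
import cv2,numpy as np,pickle
o=bot.observe();print(o["time"],o["ee_pos"],np.round(o["tcp_rot"],3),o["wrist_force"],o["grip_width"])
for n in("scene","side"):
    d=bot.get_image(n);cv2.imwrite(f"pics/{n}0.png",d["image"][:,:,::-1]);pickle.dump(d,open(n+".pkl","wb"))
    print(n,-d["R"].T@d["t"])
E
```

```text
0.0 [0.1953793  0.48687134 0.24762153] [[-0.928  0.373 -0.001]
 [ 0.373  0.928 -0.001]
 [ 0.    -0.002 -1.   ]] [-0.23555952  0.55635069  0.61424922] 0.9961734426862024
scene [ 1.10872216 -0.2455128   1.05876586]
side [0.35399336 0.50883459 0.71312288]
```

View pics/scene0.png

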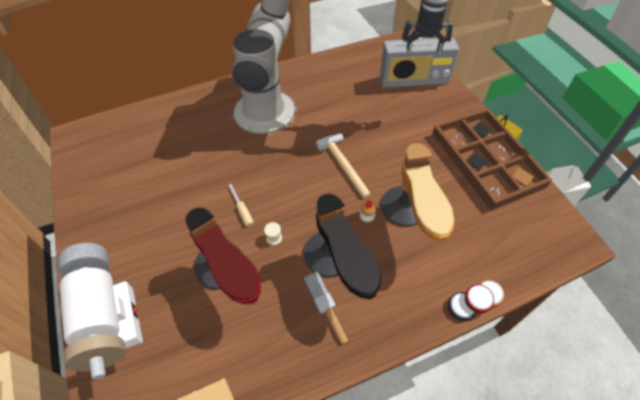

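View pics/side0.png

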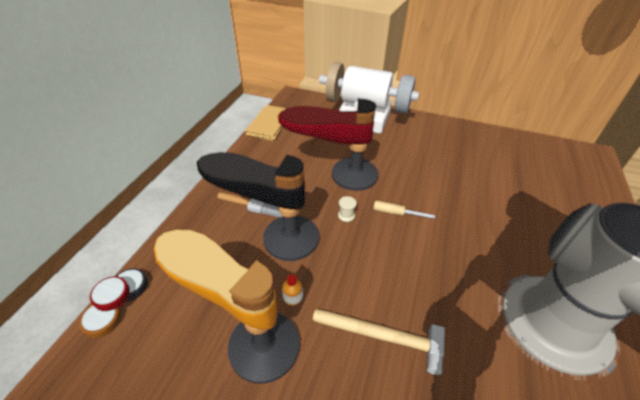

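The scene view shows the tan shoe's brown tip near (417,155) and the side view near (254,285). The black tip is at (327,203) and (290,165) in those views, and the wine tip at (199,218) and (366,107). The gripper starts above a radio at (420,60).

```bash
python3 - <<'E'
import cv2,numpy as np,pickle
ims=[]
for n,(u,v) in(("scene",(418,165)),("side",(254,290))):
    d=pickle.load(open(n+".pkl","rb"));im=d["image"]
    c=im[v-40:v+40,u-32:u+32,::-1]
    ims.append(cv2.resize(c,None,fx=6,fy=6,interpolation=cv2.INTER_NEAREST))
    for dv in range(-24,25,4): print(n,v+dv,[tuple(map(int,im[v+dv,u+du])) for du in(-12,-6,0,6,12)])
cv2.imwrite("pics/crop.png",np.hstack(ims))
E
```

```text
scene 141 [(152, 103, 73), (154, 106, 76), (148, 101, 71), (143, 97, 68), (88, 59, 43)]
scene 145 [(147, 100, 71), (197, 148, 96), (199, 150, 97), (177, 128, 85), (109, 72, 51)]
scene 149 [(164, 117, 78), (201, 152, 99), (201, 152, 99), (200, 151, 98), (159, 110, 78)]
scene 153 [(159, 114, 75), (201, 152, 98), (201, 151, 100), (201, 152, 100), (190, 141, 93)]
scene 157 [(122, 85, 54), (195, 147, 97), (182, 135, 87), (149, 108, 71), (142, 99, 66)]
scene 161 [(85, 57, 36), (108, 75, 51), (102, 67, 39), (98, 65, 41), (135, 91, 63)]
scene 165 [(89, 62, 39), (91, 60, 37), (96, 65, 40), (130, 100, 65), (156, 114, 79)]
scene 169 [(150, 119, 79), (205, 175, 122), (228, 198, 142), (248, 218, 161), (214, 179, 128)]
scene 173 [(155, 116, 70), (249, 219, 161), (249, 218, 162), (250, 219, 163), (240, 208, 154)]
scene 177 [(121, 76, 35), (248, 217, 160), (249, 218, 162), (250, 218, 163), (249, 218, 162)]
scene 181 [(115, 71, 35), (230, 199, 144), (250, 218, 163), (249, 219, 162), (249, 219, 163)]
scene 185 [(114, 72, 36), (218, 185, 130), (250, 219, 163), (250, 219, 163), (250, 219, 163)]
scene 18
[... 544 characters left out ...]
[(189, 139, 80), (187, 136, 77), (188, 137, 77), (187, 134, 71), (187, 137, 76)]
side 290 [(188, 137, 78), (188, 137, 77), (186, 135, 72), (186, 134, 72), (179, 129, 73)]
side 294 [(188, 137, 75), (186, 135, 74), (187, 138, 76), (186, 135, 74), (114, 75, 43)]
side 298 [(170, 123, 72), (174, 127, 71), (164, 117, 61), (150, 104, 55), (138, 87, 41)]
side 302 [(148, 96, 52), (160, 105, 55), (159, 105, 56), (142, 91, 46), (105, 65, 35)]
side 306 [(127, 82, 44), (128, 81, 40), (129, 83, 43), (127, 82, 44), (128, 90, 52)]
side 310 [(219, 173, 98), (187, 149, 92), (154, 111, 65), (183, 147, 91), (195, 136, 57)]
side 314 [(213, 139, 25), (225, 152, 41), (220, 157, 63), (211, 139, 32), (176, 111, 20)]
```

View pics/crop.png

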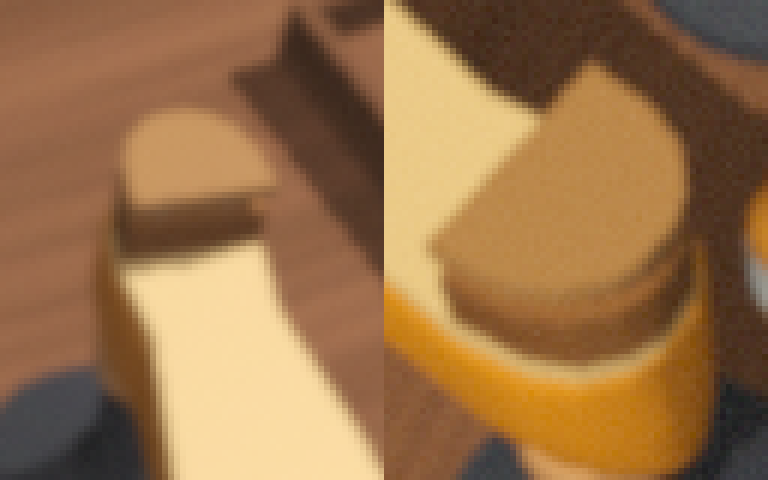

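The crop shows the full D-shaped top face in both views. The front-edge corners are near (407.3,159.5) and (431.8,156.3) in scene, and (229.7,290.8) and (257.2,260.3) in side.

```bash
cat > h.py <<'E'
import cv2,numpy as np,pickle
def rays(d,p):
    n=cv2.undistortPoints(np.float64(p).reshape(-1,1,2),d["K"],np.float64(d["distortion"])).reshape(-1,2)
    r=np.c_[n,np.ones(len(n))]@d["R"]; return -d["R"].T@d["t"],r
def plane(d,p,z):
    c,r=rays(d,p); return c+r*((z-c[2])/r[:,2])[:,None]
def tri(d1,p1,d2,p2):
    c1,r1=rays(d1,p1);c2,r2=rays(d2,p2);out=[]
    for a,b in zip(r1,r2):
        s=np.linalg.lstsq(np.c_[a,-b],c2-c1,rcond=None)[0]
        x,y=c1+s[0]*a,c2+s[1]*b; out.append([*(x+y)/2,np.linalg.norm(x-y)])
    return np.array(out)
E
python3 - <<'E'
from h import *
D={n:pickle.load(open(n+".pkl","rb")) for n in("scene","side")}
P={"scene":[(407.3,159.5),(431.8,156.3)],"side":[(257.2,260.3),(229.7,290.8)]}
# match: order test
for s in (P["side"],P["side"][::-1]): print("tri",np.round(tri(D["scene"],P["scene"],D["side"],s),4))
for n,col,box in(("scene",(200,151,98),(395,135,440,165)),("side",(187,136,75),(222,250,285,305))):
    x0,y0,x1,y1=box;im=D[n]["image"][y0:y1,x0:x1].astype(int)
    m=(abs(im-col).max(2)<22).astype(np.uint8)
    k,l,st,_=cv2.connectedComponentsWithStats(m);i=1+st[1:,4].argmax();m=(l==i).astype(np.uint8)
    c=max(cv2.findContours(m,0,cv2.CHAIN_APPROX_NONE)[0],key=len)[:,0]+(x0,y0)
    w=plane(D[n],c,.240)[:,:2]
    r=cv2.minAreaRect((w*1000).astype(np.float32)); print(n,st[i],r)
    f=plane(D[n],P[n],.240)[:,:2];print(" corners",f,np.linalg.norm(f[0]-f[1]),"mid",f.mean(0))
    e=f[1]-f[0];e/=np.linalg.norm(e);nn=np.array([-e[1],e[0]]);q=(w-f.mean(0))@nn
    if abs(q.min())>q.max(): nn=-nn;q=-q
    print(" back dir",nn,"len",q.max(),"tip",f.mean(0)+.022*nn, np.degrees(np.arctan2(-nn[1],-nn[0])))
E
```

```text
tri [[5.565e-01 2.207e-01 2.366e-01 2.000e-04]
 [5.707e-01 2.840e-01 2.355e-01 1.100e-03]]
tri [[0.5614 0.2529 0.2147 0.0555]
 [0.5657 0.2529 0.2596 0.0527]]
scene [ 12   8  25  16 278] ((540.7403564453125, 257.79034423828125), (60.75392150878906, 46.10980224609375), 78.8664321899414)
 corners [[0.55883374 0.21880114]
 [0.57401736 0.28146673]] 0.06447882353937048 mid [0.56642555 0.25013394]
 back dir [-0.97187863  0.23548234] len 0.050032555930115276 tip [0.54504422 0.25531455] -13.620056908931184
side [  8  12  42  39 985] ((541.6155395507812, 260.9706115722656), (69.3199234008789, 49.35442352294922), 84.8423843383789)
 corners [[0.55492845 0.22272879]
 [0.56824798 0.28568366]] 0.0643484671464733 mid [0.56158822 0.25420623]
 back dir [-0.97834293  0.20699059] len 0.04518008236882474 tip [0.54006467 0.25876002] -11.946051433771595
```

The tip top is at about (0.542, 0.257, 0.237). The front edge measures 64 mm and the length about 48 mm, both matching the given sizes, and the reach is 0.60 m. Next I rise clear of the radio, shut the fingers and travel over.

```bash
python3 -m creep '0 0 -20 0; 0 0 -55 0; 0 0 -90 0; 0 0 -110 0' && python3 -m creep '-20 -4 0 0; -60 -12 0 0; -105 -22 0 0; -150 -31 0 0; -195 -40 0 0' 0 20 && python3 -m creep '-45 -9 0 0; -90 -19 0 0; -135 -28 0 0; -175 -36 0 0; -200 -42 0 0' && python3 -m creep '-11 -2 0 0; -13 -2 0 0; -13 -2 0 0'
```

```text
time: 0.5
ee_pos: [0.1958, 0.4875, 0.3608]
tcp_rot: [[-0.928, 0.373, 0.001], [0.373, 0.928, 0.003], [-0.0, 0.003, -1.0]]
wrist_force: [-0.9, 0.0, -0.4]
grip_width: 1.002
grip_force: 0.0
time: 1.0
ee_pos: [0.3627, 0.3762, 0.358]
tcp_rot: [[-0.928, 0.372, -0.0], [0.372, 0.928, -0.0], [0.0, -0.0, -1.0]]
wrist_force: [0.2, 0.7, -0.6]
grip_width: 0.141
grip_force: 0.0
time: 1.5
ee_pos: [0.5337, 0.2618, 0.3573]
tcp_rot: [[-0.927, 0.375, -0.001], [0.375, 0.927, -0.001], [0.001, -0.001, -1.0]]
wrist_force: [0.0, 0.1, -0.4]
grip_width: 0.001
grip_force: 0.0
time: 1.8
ee_pos: [0.5423, 0.2579, 0.3582]
tcp_rot: [[-0.928, 0.372, -0.001], [0.372, 0.928, 0.0], [0.001, 0.0, -1.0]]
wrist_force: [-0.5, 0.8, -0.4]
grip_width: 0.001
grip_force: 0.0
```

```bash
python3 -m creep '0 0 25 0; 0 0 55 0; 0 0 75 0; 0 0 82 0; 0 0 82 0'; python3 - <<'E'
from cell import bot
import cv2,numpy as np
o=bot.observe();print(o["ee_pos"],o["wrist_force"])
ims=[]
for n,(u,v) in(("scene",(418,165)),("side",(254,270))):
    d=bot.get_image(n);im=d["image"];c=im[v-50:v+50,u-40:u+40,::-1]
    ims.append(cv2.resize(c,None,fx=5,fy=5,interpolation=cv2.INTER_CUBIC))
cv2.imwrite("pics/near.png",np.hstack(ims))
E
```

```text
time: 2.3
ee_pos: [0.5418, 0.2582, 0.2761]
tcp_rot: [[-0.929, 0.371, -0.001], [0.371, 0.929, -0.0], [0.001, -0.001, -1.0]]
wrist_force: [-1.4, -0.6, 0.7]
grip_width: 0.0
grip_force: 0.0
[0.54182553 0.25816977 0.27609014] [-1.37200751 -0.55470711  0.69502125]
```

View pics/near.png

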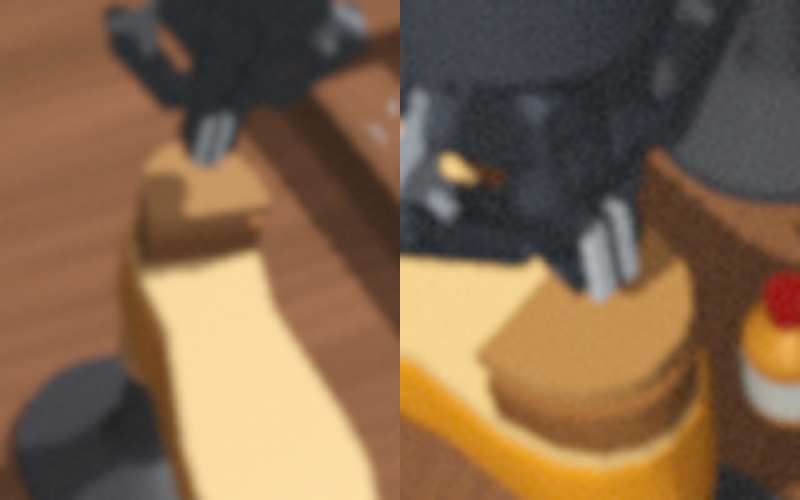

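The shut fingertips hang about 20 mm over the tip, near its middle, in both views: around (212,155) in the left crop and (605,290) in the right. Now I go down gently.

```bash
python3 -m creep '0 0 6 0; 0 0 11 0; 0 0 14 0; 0 0 15 0; 0 0 15 0' && python3 -m creep '0 0 1 0; 0 0 2 0; 0 0 2 0' |egrep 'ee|force:' && python3 -m creep '0 0 1 0; 0 0 2 0; 0 0 2 0'|egrep 'ee|force:' && python3 -m creep '0 0 1 0; 0 0 2 0; 0 0 2 0'|egrep 'ee|force:'
```

```text
time: 2.9
ee_pos: [0.5429, 0.2572, 0.2611]
tcp_rot: [[-0.928, 0.373, -0.0], [0.373, 0.928, -0.0], [0.0, -0.0, -1.0]]
wrist_force: [-0.2, 0.4, 1.1]
grip_width: 0.003
grip_force: 0.0
ee_pos: [0.5429, 0.2572, 0.2592]
wrist_force: [0.9, -0.4, -0.1]
grip_force: 0.0
ee_pos: [0.543, 0.2573, 0.2576]
wrist_force: [-1.9, -0.1, 2.3]
grip_force: 1.0
ee_pos: [0.543, 0.2573, 0.2555]
wrist_force: [-0.3, -0.1, 4.0]
grip_force: 2.4
```

```bash
for i in 1; do python3 -m creep '0 0 1 0; 0 0 2 0; 0 0 2 0'|egrep 'ee|force:'; done; python3 -m creep '0 0 1 0; 0 0 1 0; 0 0 1 0'|egrep 'ee|force:'; python3 -m creep '0 0 1 0; 0 0 1 0; 0 0 1 0'|egrep 'ee|force:'
```

```text
ee_pos: [0.543, 0.2573, 0.2532]
wrist_force: [-1.4, -0.8, 4.1]
grip_force: 2.0
ee_pos: [0.543, 0.2573, 0.2522]
wrist_force: [-1.1, -0.8, 3.9]
grip_force: 1.8
ee_pos: [0.543, 0.2573, 0.2512]
wrist_force: [0.6, 0.5, 4.1]
grip_force: 1.8
```

```bash
python3 -m creep '0 0 1 0; 0 0 1 0; 0 0 1 0'|egrep 'ee|force:';python3 -m creep '0 0 0.5 0; 0 0 0.5 0; 0 0 0.5 0'|egrep 'ee|force:'; python3 -m creep '0 0 0.5 0; 0 0 0.5 0; 0 0 0.5 0'|egrep 'ee|force:'
```

```text
ee_pos: [0.543, 0.2573, 0.2502]
wrist_force: [-0.0, -0.4, 4.0]
grip_force: 1.9
ee_pos: [0.543, 0.2573, 0.2498]
wrist_force: [1.2, 0.3, 3.6]
grip_force: 2.1
ee_pos: [0.543, 0.2573, 0.2493]
wrist_force: [1.3, 0.2, 4.9]
grip_force: 2.2
```

```bash
python3 -m creep '0 0 0.5 0; 0 0 0.5 0; 0 0 0.5 0'|egrep 'ee|force:';python3 -m creep '0 0 0.5 0; 0 0 0.5 0; 0 0 0.5 0'|egrep 'ee|force:'
```

```text
ee_pos: [0.543, 0.2573, 0.249]
wrist_force: [-0.1, 0.6, 5.2]
grip_force: 2.8
ee_pos: [0.543, 0.2573, 0.249]
wrist_force: [-0.7, -0.8, 8.1]
grip_force: 4.0
```

The TCP has stopped at 0.249 m (tip top 232 mm, as it should be when home) and the force is rising. I add a little and hold.

```bash
python3 -m creep '0 0 0.5 0; 0 0 0.5 0; 0 0 0.5 0; 0 0 0.5 0; 0 0 0.5 0'|egrep 'time|ee|force:'; for i in 1 2 3 4; do python3 -m creep '0 0 0 0; 0 0 0 0; 0 0 0 0; 0 0 0 0; 0 0 0 0'|egrep 'time|ee|wrist_force:'; done
```

```text
time: 6.7
ee_pos: [0.543, 0.2573, 0.249]
wrist_force: [-2.5, -1.0, 10.2]
grip_force: 5.2
time: 7.2
ee_pos: [0.543, 0.2573, 0.249]
wrist_force: [-2.0, -0.0, 9.8]
time: 7.7
ee_pos: [0.543, 0.2573, 0.249]
wrist_force: [-1.9, 0.6, 10.0]
time: 8.2
ee_pos: [0.543, 0.2573, 0.249]
wrist_force: [-1.0, -0.2, 10.4]
time: 8.7
ee_pos: [0.543, 0.2573, 0.249]
wrist_force: [-2.6, -0.7, 9.7]
```

Pressed home for over 2.5 s. Now I lift straight away and check.

```bash
python3 -m creep '0 0 0 0; 0 0 -2 0; 0 0 -8 0; 0 0 -25 0; 0 0 -50 0' >/dev/null; python3 -m creep '0 0 -40 0; 0 0 -80 0; 0 0 -110 0; 0 0 -120 0; 0 0 -120 0'|egrep 'time|ee|wrist_force'; python3 - <<'E'
from cell import bot
import cv2,numpy as np
d=bot.get_image("scene")["image"];s=bot.get_image("side")["image"]
c=cv2.resize(s[230:330,214:294],(400,500),interpolation=cv2.INTER_CUBIC)
e=cv2.resize(d[115:215,378:458],(400,500),interpolation=cv2.INTER_CUBIC)
cv2.imwrite("pics/end.png",np.hstack([e,c])[:,:,::-1])
E
```

```text
time: 9.7
ee_pos: [0.5432, 0.2573, 0.4184]
wrist_force: [-0.0, -0.3, -0.6]
```

View pics/end.png

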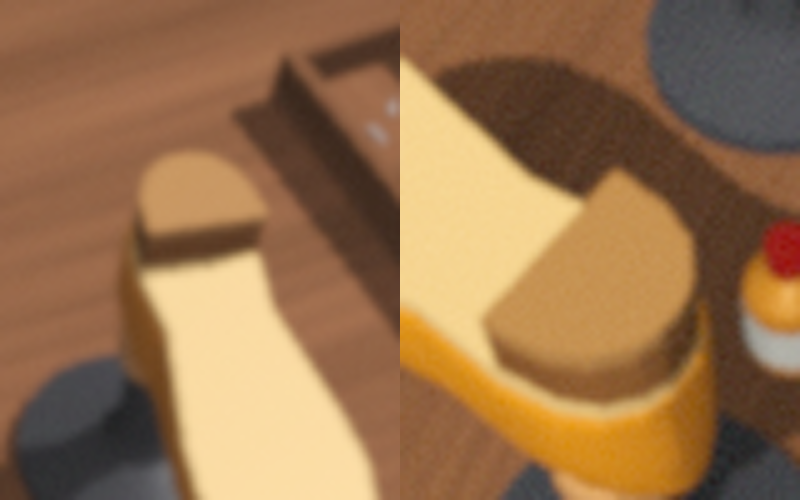

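The tip now sits flush with no gap below it (side crop, around (590,370)). The shoe has not moved and the hand is clear.

```bash
python3 -c "
from cell import bot
print(bot.close_job())"
```

```text
the job is handed in; nothing more can be done
None
```

The tan heel tip is pressed home: I held it at about 10 N for over two seconds, then lifted the hand clear, touching nothing else, and handed the job in at about 10 s; no verdict was returned.

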